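# Hold the UV viewing table's sprung shield at its index mark

## Robot

A 7-joint arm with a two-finger parallel gripper is mounted at the origin on the work surface. World frame = base frame: x ahead of the robot, y to its left, z up, the work surface at z = 0. Lengths are in m, angles in rad, forces in N, time in s.
With the tool pointing down it reaches from about 0.35 to 0.9 m from the base axis. Payload 7.2 kg.
Tool frame: the origin (TCP) lies at the centre of the arm's flange, where the gripper is bolted on; the fingertips stand 173 mm ahead of it and the grasp point (between the pads) lies 155 mm ahead of it; z points along the fingers, y is the direction in which the jaws open and shut (so a half turn about z gives the same grasp; the last joint's range is limited). The gripper opens to 85 mm and grips with 20 to 120 N. Pads are 22 mm wide; open, the fingers measure 114 mm over their backs; the gripper's body (76 mm by 85 mm) begins 54 mm behind the grasp point. The pads swing forward as they close: fully open they stand 13 mm farther back than shut.
Start: joints at [-0.068, 0.411, -0.013, 1.596, 0.006, 1.134, -0.082], TCP at [0.625, -0, 0.405] pointing down, gripper open.
Joint ranges: [-2.95, 2.95], [-0.29, 1.99], [-1.47, 1.44], [0.14, 2.54], [-1.03, 4.17], [0.13, 1.85], [-2.86, 2.86]. Speed limits (rad/s): [2.39, 2.39, 3.01, 3.01, 3.14, 3.14, 3.14].

## Interface

Orientations are given as a unit quaternion [x, y, z, w].
In Python, from cell import r gives the robot as it stands.
- The arm moves only by the tool apply_moves, never from a script. Its argument "series" is text: rows parted by semicolons, each of 5 numbers parted by spaces: the finger opening in cm, from 0 to 8.54, then the shift along the tool's x, y, z in cm, then the turn about the tool's z in degrees. In form: fingers dx dy dz twist; .... A call has 1 to 12 rows; each row is the pose to reach, as a shift and turn from the pose commanded when the call began, along the tool's axes at that moment; what a row does not reach only later rows make up. A row lasts 1/12 s, in which the tool goes at most 41.7 mm and 7.16 degrees, less where a joint would pass 70% of its speed; a pose out of reach is approached as far as the arm can. A call with a gripper value outside its range is refused whole. The fingers move at their own pace and stop on an object; "force" is the grip in N (left out, the last holds). Time passes only in rows, so rows that repeat a pose let the fingers close. It gives the time, the measured TCP pose, the force and the opening at its end, in the units of the state.
- r.state(): the state, without advancing time (a new reading comes with each control period).
- r.snapshot(name): name is "scene" or "side" or "wrist"; returns a dict with "image" (420x560x3 uint8, blue, green, red), "fx", "fy", "cx", "cy" (pixels), "R" (3x3) and "t" (3): a world point X has camera coordinates R X + t. Camera axes: x right, y down, z forward; pixel columns grow to the right and rows downward; lengths in m; the calibration is good to about 2 mm. The wrist camera is an equidistant fisheye: a pixel r from the principal point sees the ray r / f radians off the axis. A picture is of the moment at which its call begins. There is no depth.
- r.finish_job(): hands the job in, once; it reports no verdict.
The state is a dict: "time": time; "joint_positions": joint angles; "qvel": joint speeds; "joint_torque": joint torques, N m; "eef_pos": TCP position; "eef_rot": TCP orientation; "contact_force": force on the tool from outside, world axes, zero at the start; "torque": the same for the moment, N m; "finger_gap": opening from 0.0 (shut) to 1.0 (fully open).
Only numpy, scipy, OpenCV 4.12 (cv2) and the standard library are available. Lean on these libraries where they do the work, as an engineer would, in place of code of your own. Each camera call takes 0.05 s, during which the arm holds its last target.

## Task

Open the UV viewing table for a colleague who will mark spots on the plates: press the red release plunger all the way down to its stop and let it up again, then lift the sprung amber shield by its bar handle until the shield's white edge line lies along the green index arm on the protractor arc, and keep holding it there. Finish while still holding the shield steady at that angle (it falls shut if let go), and leave the index arm, the plates and everything else on the bench where they are.

Things in the scene. Friction and masses are not known exactly. Their poses are not given: they have to be found in the camera images.
- viewer: The UV viewing table: off-white case 320 (x, front to back) x 300 (y) x 95 mm high with a violet window on top; fixed to the bench. Origin: centre of its underside, on the bench; its x points from the front (nearest the robot) to the hinge at the back, y to its left, z up. It stands anywhere within about 80 mm in x and 240 mm in y, turned up to 20 degrees either way.
- plunger_top (a point): Centre of the top of the red mushroom head (30 mm across, 11 mm thick) of the spring release plunger, on the front deck right of the handle, standing 37 mm above the deck (132 mm above the bench) when up. At x -108, y -112 mm in the viewer's frame. It moves down with the head. The nearest edge of the shield lies 34 mm behind its centre; the shield's top is 15 mm lower than the head.
- plunger (a joint): Travel of the plunger in m: 0 up, 0.012 fully down on its stop. The spring pushes back with about 2.5 N at first and about 9 N at the stop, and lifts the head again when let go.
- catch (a joint): Angle in rad of the small steel catch hook that locks the shield's front edge: 0 locked, above 0.2 free. The plunger trips it in the last third of its travel; once tripped it stays back, so the plunger can be let go before the shield is lifted. While it is locked the shield cannot be lifted.
- shield_handle (a point): Middle of the steel bar handle of the shield: a round bar 11 mm in diameter, 100 mm long, lying along the viewer's y (parallel to the hinge), its centre line 37 mm above the amber sheet, carried by a post at each end. Shut, it is at x -56, y 0, z 154 mm in the viewer's frame. The point turns with the shield: its x axis runs from the front edge to the hinge, along the shield's plane, y along the bar, z out of the sheet.
- shield_hinge (a point): Centre of the shield's hinge axis, at x 140, y 0, z 112 mm in the viewer's frame; the axis is the viewer's y. The handle's middle is 196 mm in front of it and 42 mm above it when shut, so it travels on an arc of 200 mm radius.
- shield (a joint): Opening angle of the shield in rad: 0 shut, growing as its front edge rises. Amber sheet 206 x 248 mm in a black frame, about 0.55 kg, with a spring hinge that pulls it shut: about 5 N at the handle to start and 7 N at half open; it does not stay open by itself. A white line along its left edge passes through the hinge axis and shows this angle on the arc.
- index_tip (a point): Centre of the green clamp knob (18 mm across) near the end of the green index arm, 128 mm from the hinge axis, on the outside of the aluminium protractor arc (ticks every 10 degrees) at the left side of the viewer. The point's x axis runs along the arm towards the hinge; the shield is at the mark when its own x axis is parallel to it.
- index (a joint): Angle in rad at which the index arm is set, on the same scale as the shield's opening angle (0 level, growing upwards). Anywhere between 0.5 and 0.85; held by friction; not to be moved.
- tlc_a: Chromatography plate, white with small violet spots, 100 x 50 x 3 mm, lying loose on the left half of the window under the shield. Origin: centre of its underside. Leave alone.
- tlc_b: A second such plate, on the right half of the window. Origin: centre of its underside. Leave alone.
- forceps: Steel forceps, 140 x 20 x 6 mm, lying on the bench left of the viewer. Leave alone.
- beaker: Small clear beaker, 52 mm across, 70 mm high, left of the viewer. Origin: centre of its underside. Leave alone.
- reagent: Amber reagent bottle with a blue cap, 56 mm across, 120 mm high, right of the viewer. Origin: centre of its underside. Leave alone.
- pencil: Yellow pencil, 165 mm long, 8 mm thick, on the bench right of the viewer. Leave alone.
- flask: Conical flask, 76 mm across the foot, 112 mm high, on one side of the bench. Origin: centre of its underside. Leave alone.
- tank: Clear glass developing tank with lid, 66 x 96 x 125 mm high, on the other side of the bench. Origin: centre of its underside. Leave alone.

How it is judged:
On the way, in this order (a step that is already met when the one before it is completed fails the run):
1. the release plunger is pressed down to its stop while the shield is shut (value of joint plunger above 0.0105 m and value of joint shield below 0.06 rad), for 0.1 s.
2. the fingers lift the shield off its seat with the plunger let up (value of joint shield above 0.2 rad and value of joint plunger below 0.003 m and contact force between the fingers and shield above 1 N), for 0.1 s.
At the end, for the whole second after the job is handed in: The gripper's fingers still hold the shield, at rest, within 0.07 rad (4 degrees) of the index arm's angle, and the plunger is up again (angle between the x axis of shield_handle and the x axis of index_tip, either way round below 0.07 rad and value of joint shield above 0.35 rad and velocity of joint shield between -0.06 and 0.06 rad/s and contact force between the fingers and shield above 1 N and value of joint plunger below 0.003 m); the arm keeps its last pose, push and grip.
It fails at once if the index arm is moved by more than 6 mm at its knob (distance of index_tip from where it was at the start of the episode above 0.006 m).
It fails at once if a plate on the window is shifted by more than 15 mm (distance of any of tlc_a, tlc_b from where it was at the start of the episode above 0.015 m).
It fails at once if something else on the bench is shifted by more than 25 mm (distance of any of forceps, beaker, reagent, pencil, flask, tank from where it was at the start of the episode above 0.025 m).
It also fails if it takes over 45 s, if anything falls off the work surface, if the arm or the gripper's body presses on something with over 40 N, if the wrist force passes 120 N, or if a joint passes its speed limit or range.

## Working session

There is one attempt and no reset: what is moved stays moved. The work goes in short steps, Python scripts to look and compute and a tool call to move; the robot and the scene stay as the last step left them, time stands still between calls to the robot, and variables do not carry over. Pictures are saved under pics/ and viewed, and the job is handed in when it is done.

Besides the shell and the picture viewer there is one more tool, called after ">>>" as a command line: name --argument value ..., lists and objects as JSON in quotes. apply_moves: Moves the arm, as the interface text tells. Its arguments: {"type":"object","properties":{"series":{"type":"string"},"force":{"type":"number"}},"required":["series"]}

```bash
ls; mkdir -p pics
python3 - <<'E'
from cell import r
import cv2, numpy as np
s=r.state();print(s)
for n in["scene","side","wrist"]:
    d=r.snapshot(n);cv2.imwrite(f"pics/{n}0.png",d["image"]);print(n,d["fx"],d["fy"],d["cx"],d["cy"],np.round(d["R"],4).tolist(),np.round(d["t"],4).tolist())
E
```

```text
pics
{'time': 0.0, 'joint_positions': array([-0.068214  ,  0.41189471, -0.01271892,  1.59703628,  0.00559547,
        1.13430941, -0.08219377]), 'qvel': array([-0.0006409 , -0.00024854, -0.00092805, -0.00097481, -0.00074695,
        0.0005931 , -0.00055782]), 'joint_torque': array([-1.18789325e-03, -6.00636005e+01,  6.81361444e-01, -2.99419034e+01,
        1.37590774e-02,  1.04116063e-02,  2.51732433e-05]), 'eef_pos': array([ 6.24783778e-01, -8.72069468e-06,  4.03859225e-01]), 'eef_rot': array([ 7.07089141e-01,  7.07123961e-01, -6.06780586e-04, -5.30665471e-04]), 'contact_force': array([ 0.16863835, -1.0544598 ,  0.17004949]), 'torque': array([0.01572588, 0.01230857, 0.02422961]), 'finger_gap': 1.0035953579477677}
scene 408.36062250362414 408.36062250362414 281.158444748745 211.7500536032933 [[-0.3173, 0.9483, -0.0097], [0.7606, 0.2484, -0.5998], [-0.5664, -0.1977, -0.8001]] [0.1904, -0.3794, 1.7471]
side 457.252163412822 457.252163412822 281.9106039378066 214.78541835919074 [[0.821, -0.5709, -0.0093], [-0.3191, -0.4452, -0.8367], [0.4735, 0.6899, -0.5476]] [-0.479, 0.2775, 1.1798]
wrist 325.19226210127806 325.19226210127806 279.7348071333636 207.12445017452885 [[1.0, -0.0005, -0.0018], [-0.0, -0.9623, 0.2719], [-0.0018, -0.2719, -0.9623]] [-0.6227, -0.0369, 0.3786]
```

View pics/scene0.png

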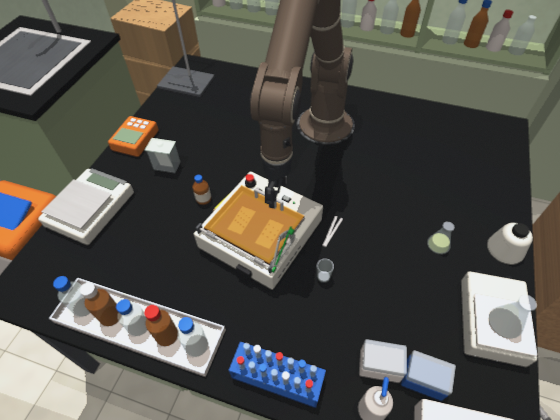

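View pics/side0.png

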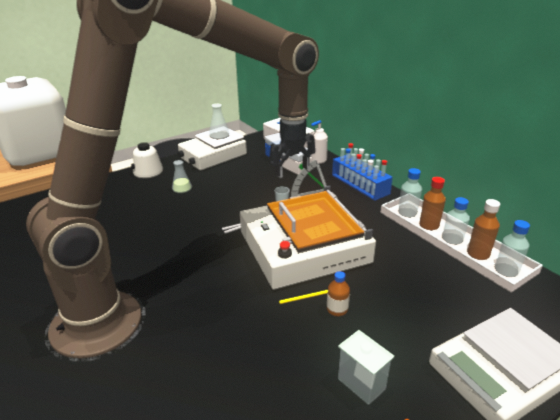

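View pics/wrist0.png

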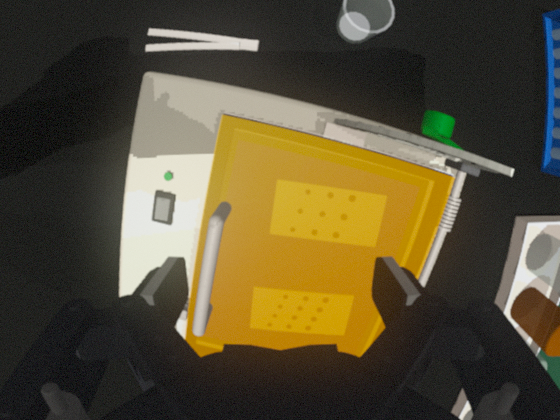

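The wrist picture shows the bar handle from about (222,210) to (200,330), the left of the viewer at the top of the image, and the green knob at (438,125). The red plunger is at about (284,247) in the side picture and (250,180) in the scene picture. Next I measure with masks.

```bash
cat > h.py <<'E'
import cv2, numpy as np
from scipy.optimize import least_squares
def ray(d,u,v):
    R=np.array(d["R"]);t=np.array(d["t"])
    a=np.array([(u-d["cx"])/d["fx"],(v-d["cy"])/d["fy"]])
    if d.get("fish"):
        th=np.hypot(*a); c=np.array([*(a/max(th,1e-9)*np.sin(th)),np.cos(th)])
    else: c=np.array([*a,1.]);c/=np.linalg.norm(c)
    return -R.T@t, R.T@c
def onz(d,u,v,z):
    o,w=ray(d,u,v); return o+w*(z-o[2])/w[2]
def tri(*dl):
    A=0;b=0;rs=[]
    for d,u,v in dl:
        o,w=ray(d,u,v);P=np.eye(3)-np.outer(w,w);A=A+P;b=b+P@o;rs.append((P,o))
    X=np.linalg.solve(A,b);return X,[round(float(np.linalg.norm(P@(X-o)))*1000,1) for P,o in rs]
def snap(r,n):
    d=r.snapshot(n)
    if n=="wrist": d["fish"]=1
    return d
def mask(img,lo,hi):
    return cv2.inRange(cv2.cvtColor(img,cv2.COLOR_BGR2HSV),lo,hi)
def blobs(m,amin=8):
    n,l,s,c=cv2.connectedComponentsWithStats(m)
    return [(int(s[i,4]),[int(q) for q in s[i,:4]],np.round(c[i],1).tolist()) for i in range(1,n) if s[i,4]>=amin]
E
python3 - <<'E'
from cell import r
from h import *
for n,(x0,y0,x1,y1) in {"scene":(180,150,340,290),"side":(220,150,390,300),"wrist":(110,60,560,360)}.items():
    d=snap(r,n);im=d["image"]
    red=mask(im,(0,150,90),(6,255,255))|mask(im,(174,150,90),(180,255,255))
    gr=mask(im,(50,120,40),(75,255,255))
    print(n,"red",blobs(red[y0:y1,x0:x1]),"green",blobs(gr[y0:y1,x0:x1]),"off",x0,y0)
    s=min(800/(x1-x0),600/(y1-y0));cv2.imwrite(f"pics/{n}z.png",cv2.resize(im[y0:y1,x0:x1],None,fx=int(s) if s>2 else s,fy=int(s) if s>2 else s,interpolation=cv2.INTER_CUBIC)); print(s)
E
```

```text
scene red [(42, [66, 25, 8, 6], [69.2, 27.5])] green [(66, [96, 77, 18, 38], [105.5, 90.7]), (12, [92, 117, 4, 5], [93.5, 119.0])] off 180 150
4.285714285714286
side red [(15, [137, 4, 4, 5], [138.5, 5.7]), (21, [162, 10, 5, 5], [163.8, 11.9]), (66, [60, 91, 10, 8], [64.5, 94.6])] green [(10, [80, 15, 3, 4], [81.0, 16.2]), (41, [88, 23, 15, 14], [95.2, 29.1])] off 220 150
4.0
wrist red [] green [(929, [310, 50, 43, 40], [328.0, 66.7]), (15, [430, 291, 7, 9], [433.1, 294.7]), (16, [438, 297, 9, 3], [441.9, 298.2])] off 110 60
1.7777777777777777
```

View pics/scenez.png

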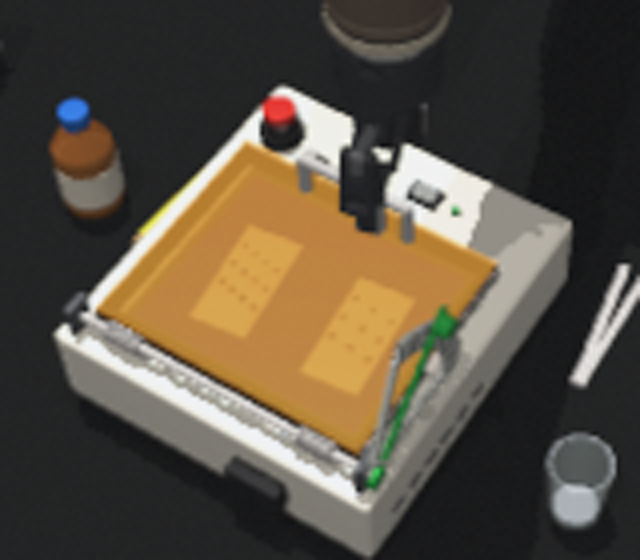

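View pics/sidez.png

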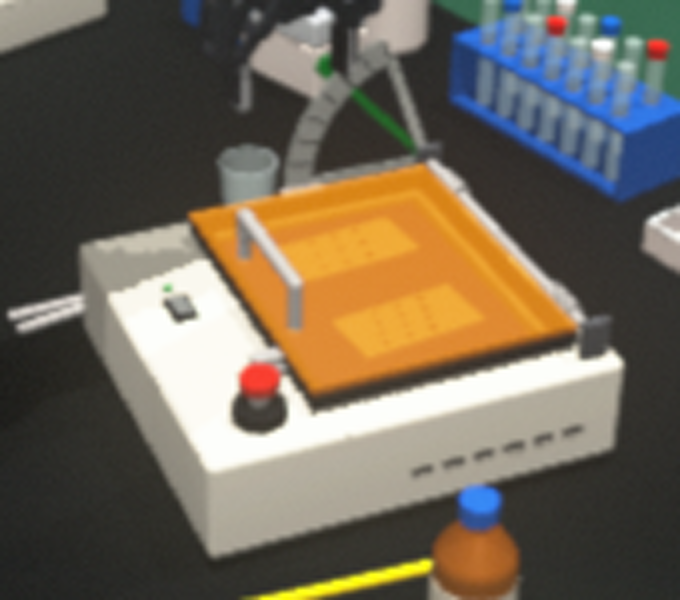

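View pics/wristz.png

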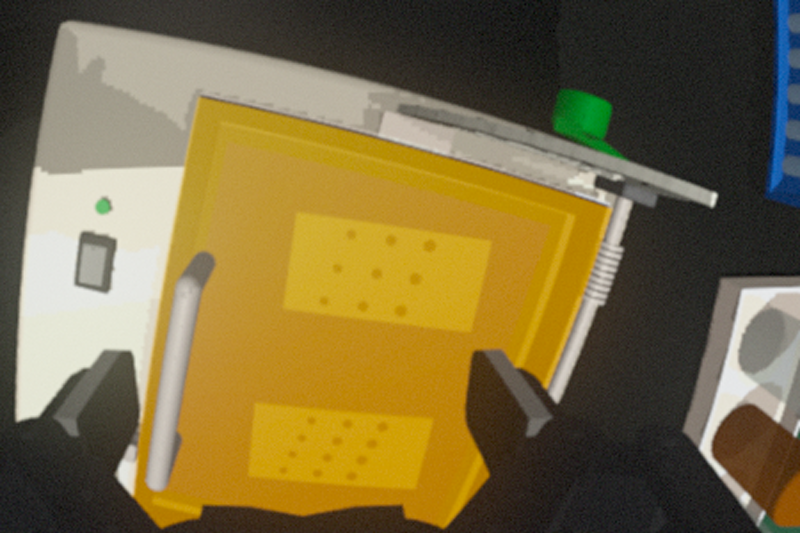

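Run:
```python
from cell import r
from h import *
D={n:snap(r,n) for n in["scene","side","wrist"]}
sc,sd,w=D["scene"],D["side"],D["wrist"]
print("plunger",tri((sc,249.2,177.2),(sd,284.7,244.2)),onz(sc,249.2,177,.13),onz(sd,284.7,243.8,.13))
# bar: fit from the wrist mask of grey/pinkish inside amber
im=w["image"]; hsv=cv2.cvtColor(im,cv2.COLOR_BGR2HSV)
m=cv2.inRange(hsv,(0,0,100),(180,70,255)); m[:, :192]=0; m[:,232:]=0; m[:205]=0; m[345:]=0
print(blobs(m,100))
n,l,s,c=cv2.connectedComponentsWithStats(m); i=1+np.argmax(s[1:,4]); ys,xs=np.where(l==i)
print(cv2.minAreaRect(np.c_[xs,ys].astype(np.float32)))
for u,v in[(216.9,219.2),(198.9,332.8)]: print("wrist bar",onz(w,u,v,.154))
for u,v in[(280.5,203.5),(293.75,221.5)]: print("side bar",onz(sd,u,v,.154))
P=[onz(w,216.9,219.2,.154),onz(w,198.9,332.8,.154)]
print("len",np.linalg.norm(P[0]-P[1]))
print("knob",tri((w,437,124),(sd,220+325/4,150+66/4),(sc,180+445/4,150+322/4)))
# shield corners in wrist at z~.115
for u,v in[(110+203/1.778,60+97/1.778),(110+610/1.778,60+206/1.778)]: print("edge",onz(w,u,v,.117))
```

```text
plunger (array([ 0.49195942, -0.14898292,  0.12751452]), [1.2, 1.2]) [ 0.49416645 -0.14905484  0.13      ] [ 0.49054923 -0.14904779  0.13      ]
[(403, [192, 205, 12, 69], [195.3, 228.0]), (1792, [192, 205, 38, 131], [208.0, 268.7])]
((208.30201721191406, 269.21026611328125), (18.04973793029785, 133.49020385742188), 10.653901100158691)
wrist bar [ 0.57826023 -0.00401154  0.154     ]
wrist bar [ 0.55409301 -0.10697454  0.154     ]
side bar [ 0.57727671 -0.0041123   0.154     ]
side bar [ 0.55293231 -0.10478224  0.154     ]
len 0.10576120805333494
knob (array([0.70939921, 0.06861793, 0.20730071]), [1.3, 1.0, 0.8])
edge [0.57978039 0.07025727 0.117     ]
edge [0.77687625 0.0232373  0.117     ]
```

Bar: middle (0.566, -0.055), viewer yaw -13.3°, length 106 mm against 100 mm. Plunger: (0.491, -0.151), where triangulation and the frame prediction agree within about 4 mm. Knob radius is 127.4 mm (128 given), so index ≈ 0.845 rad. I go above the plunger with the fingers shut.

>>> apply_moves --series "0 -3 -2.7 0 3; 0 -6 -5.4 0 6; 0 -9 -8 0 9; 0 -12 -10.7 0 12; 0 -15.1 -13.4 0 13.3; 0 -15.1 -13.4 3 13.3; 0 -15.1 -13.4 6 13.3; 0 -15.1 -13.4 6 13.3; 0 -15.1 -13.4 6 13.3; 0 -15.1 -13.4 6 13.3" --force 50

```text
time: 1.28
eef_pos: [0.4918, -0.1508, 0.3459]
eef_rot: [0.784, 0.621, 0.0, 0.0]
contact_force: [0.8, -0.9, -0.1]
finger_gap: -0.001
```

Run:
```python
from cell import r
from h import *
s=r.state();print(s["time"],s["eef_pos"],s["eef_rot"],s["contact_force"],s["finger_gap"])
a=snap(r,"side")["image"][120:300,200:390];b=snap(r,"wrist")["image"]
cv2.imwrite("pics/s1.png",cv2.resize(a,None,fx=3,fy=3));cv2.imwrite("pics/w1.png",b)
```

```text
1.2833 [ 0.49175393 -0.15077845  0.345862  ] [7.83995305e-01 6.20766564e-01 3.36740146e-04 3.48231155e-04] [ 0.81865654 -0.85200117 -0.09674052] -0.001477747021200552
```

View pics/s1.png

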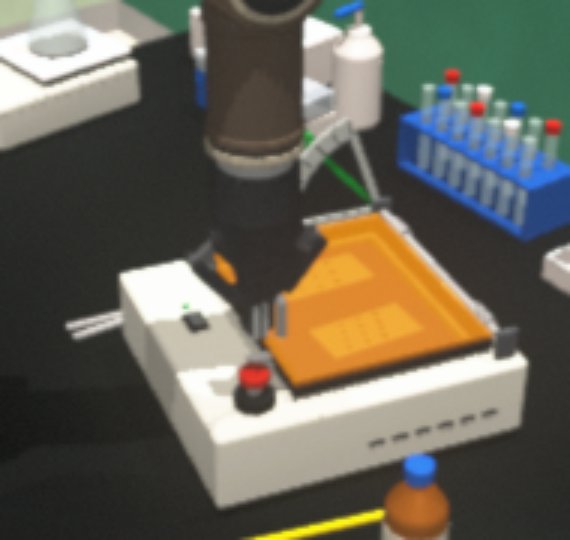

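View pics/w1.png

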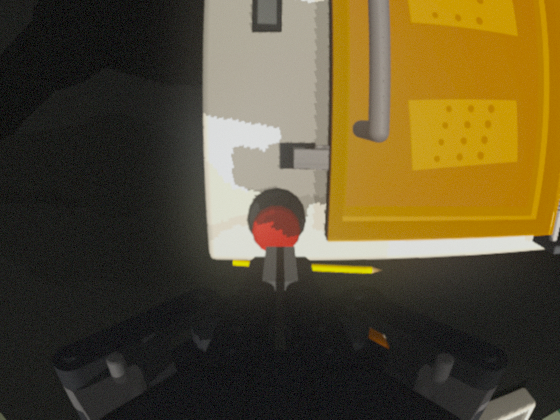

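The wrist picture shows the red head at about (276,229), with the closed fingertips just below it at (281,252). The jaw line and bar are aligned with the viewer. I check the offset.

Run:
```python
from cell import r
from h import *
w=snap(r,"wrist");im=w["image"]
m=mask(im,(0,150,60),(6,255,255))|mask(im,(174,150,60),(180,255,255))
b=max(blobs(m));print(b)
x,y,ww,hh=b[1]
print("centre at z.132",onz(w,x+ww/2,y+ww/2+1,.132), onz(w,x,y+ww/2,.13),onz(w,x+ww,y+ww/2,.13), r.state()["eef_pos"])
ys,xs=np.where(m>0)
print("left edge/right at rows",[(v,xs[ys==v].min(),xs[ys==v].max()) for v in range(y,y+hh,4)])
```

```text
(1006, [252, 213, 47, 36], [274.7, 233.2])
centre at z.132 [ 0.48801378 -0.15402052  0.132     ] [ 0.47396206 -0.15085733  0.13      ] [ 0.50193481 -0.15746241  0.13      ] [ 0.49179369 -0.15078422  0.34615502]
left edge/right at rows [(213, np.int64(267), np.int64(288)), (217, np.int64(260), np.int64(293)), (221, np.int64(254), np.int64(296)), (225, np.int64(253), np.int64(297)), (229, np.int64(253), np.int64(298)), (233, np.int64(253), np.int64(298)), (237, np.int64(255), np.int64(297)), (241, np.int64(256), np.int64(295)), (245, np.int64(260), np.int64(292))]
```

>>> apply_moves --series "0 -0.2 -0.3 1 0; 0 -0.2 -0.3 2 0; 0 -0.2 -0.3 3 0; 0 -0.2 -0.3 3.8 0; 0 -0.2 -0.3 4.2 0; 0 -0.2 -0.3 4.6 0; 0 -0.2 -0.3 4.9 0; 0 -0.2 -0.3 4.9 0"

```text
time: 2.1
eef_pos: [0.4874, -0.1522, 0.2952]
eef_rot: [0.784, 0.62, -0.0, -0.001]
contact_force: [-3.2, 0.7, 6.4]
finger_gap: 0.0
```

>>> apply_moves --series "0 0 0 0.2 0; 0 0 0 0.35 0; 0 0 0 0.4 0; 0 0 0 0.4 0"

```text
time: 2.43
eef_pos: [0.4874, -0.1523, 0.2933]
eef_rot: [0.784, 0.62, -0.0, -0.0]
contact_force: [-9.1, 2.1, 23.1]
finger_gap: -0.005
```

>>> apply_moves --series "0 0 0 0 0; 0 0 0 0 0"

```text
time: 2.6
eef_pos: [0.4874, -0.1523, 0.2933]
eef_rot: [0.784, 0.62, 0.0, -0.0]
contact_force: [-8.5, 2.2, 23.6]
finger_gap: -0.003
```

Run:
```python
from cell import r
from h import *
s=r.state();print(s["time"],s["eef_pos"],s["contact_force"])
a=snap(r,"side")["image"][190:290,220:340];b=snap(r,"wrist")["image"]
cv2.imwrite("pics/s2.png",cv2.resize(a,None,fx=6,fy=6,interpolation=2));cv2.imwrite("pics/w2.png",b)
```

```text
2.6 [ 0.48736104 -0.15228894  0.2933098 ] [-8.5053439   2.16204401 23.64545243]
```

View pics/s2.png

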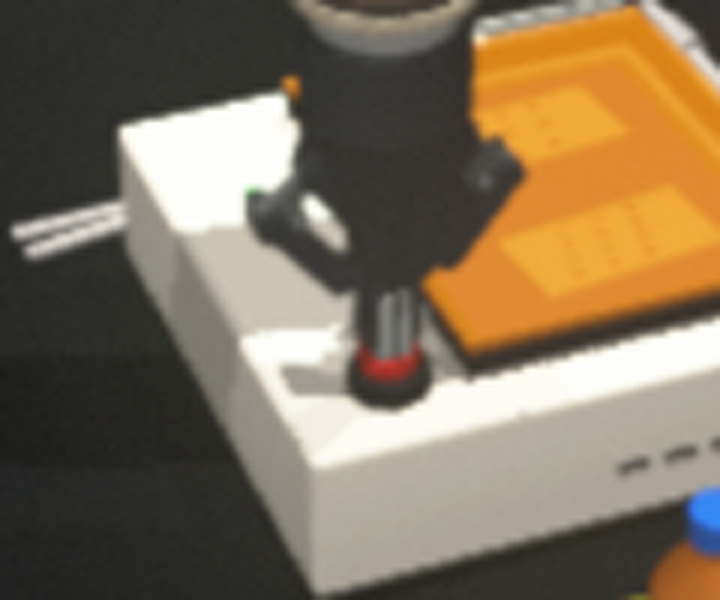

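View pics/w2.png

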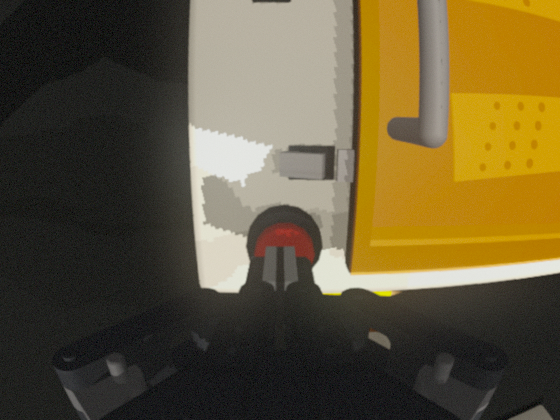

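The side view shows the head down on its collar, with the force 23 N against 9 N of spring. The wrist view shows the hook at (345,165) drawn back from the shield edge at about (355,165). Release is done; next I rise, go over the bar and open.

>>> apply_moves --series "0 0 0 -2 0; 0 0 0 -5 0; 0 0 0 -8 0; 2 2 1 -9 0; 6 5 2.2 -9 0; 6 8 3.7 -9 0; 6 11.2 5.3 -9 0; 6 11.2 5.3 -9 0; 6 11.2 5.3 -7 0; 6 11.2 5.3 -7 0; 6 11.2 5.3 -7 0"

```text
time: 3.62
eef_pos: [0.5645, -0.0556, 0.3605]
eef_rot: [0.784, 0.62, -0.001, -0.001]
contact_force: [-0.4, -0.4, 0.2]
finger_gap: 0.702
```

Run:
```python
from cell import r
from h import *
s=r.state();print(s["time"],s["eef_pos"],s["contact_force"],s["finger_gap"])
a=snap(r,"side")["image"][150:290,200:390];w=snap(r,"wrist")
cv2.imwrite("pics/s3.png",cv2.resize(a,None,fx=4,fy=4,interpolation=2));cv2.imwrite("pics/w3.png",w["image"])
```

```text
3.6167 [ 0.56448589 -0.05561951  0.36052835] [-0.40487295 -0.37538682  0.21873359] 0.7015995448769289
```

View pics/s3.png

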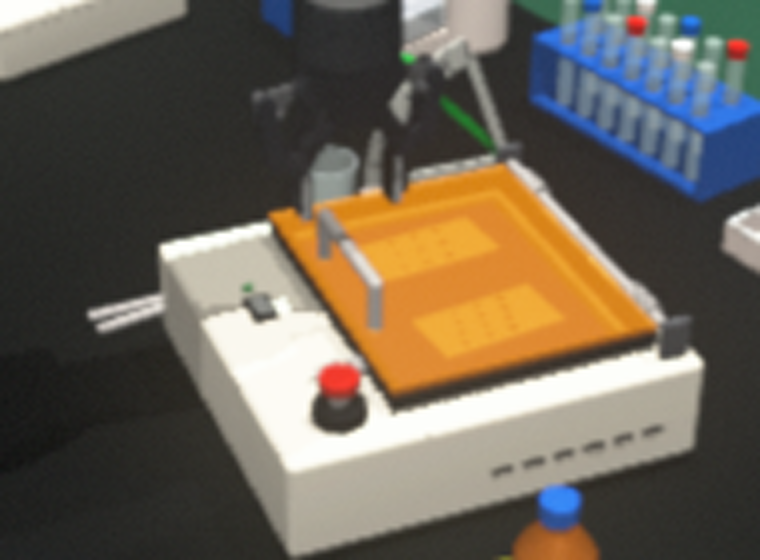

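View pics/w3.png

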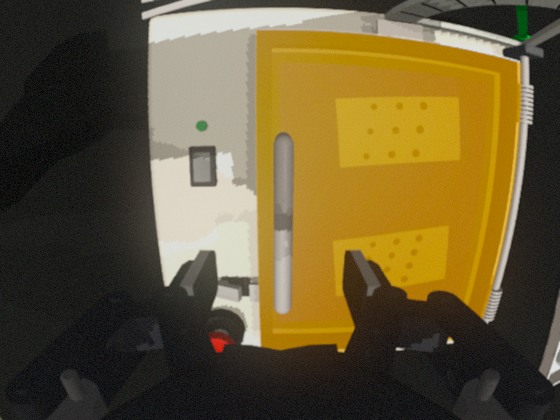

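The plunger is up again (side view (340,380) in the crop). The bar is midway between the fingers at column 283 in the wrist view. I descend and grip.

Run:
```python
from cell import r
from h import *
w=snap(r,"wrist");s=r.state()
a=onz(w,284,138,.154);b=onz(w,283.5,308,.154);ex=np.array([.973,-.230,0]);ey=np.array([.23,.973,0])
print(a,b,np.linalg.norm(a-b),"off cm ex,ey",((a+b)/2-s["eef_pos"])@ex*100,((a+b)/2-s["eef_pos"])@ey*100, np.degrees(np.arctan2((a-b)[0],(a-b)[1])))
```

```text
[ 0.57905156 -0.0020985   0.154     ] [ 0.5545253  -0.10571002  0.154     ] 0.1064748102429768 off cm ex,ey 0.12490527906643377 0.24425847004045168 13.317559103199994
```

>>> apply_moves --series "6 0.2 0.1 2 0; 6 0.2 0.1 4 0; 6 0.2 0.1 5 0; 6 0.2 0.1 5.3 0; 6 0.2 0.1 5.3 0; 3 0.2 0.1 5.3 0; 0 0.2 0.1 5.3 0; 0 0.2 0.1 5.3 0; 0 0.2 0.1 5.3 0; 0 0.2 0.1 5.3 0; 0 0.2 0.1 5.3 0" --force 60

```text
time: 4.68
eef_pos: [0.5666, -0.0538, 0.3096]
eef_rot: [0.784, 0.62, 0.0, 0.0]
contact_force: [-1.3, -0.5, 6.1]
finger_gap: 0.102
```

Run:
```python
from cell import r
from h import *
s=r.state();print(s["time"],s["eef_pos"],s["contact_force"],s["finger_gap"]*85.4)
a=snap(r,"side")["image"][150:290,200:390]
cv2.imwrite("pics/s4.png",cv2.resize(a,None,fx=4,fy=4,interpolation=2))
```

```text
4.6833 [ 0.56659932 -0.05377674  0.30955661] [-1.34061419 -0.48262576  6.08983265] 8.733658150443484
```

View pics/s4.png

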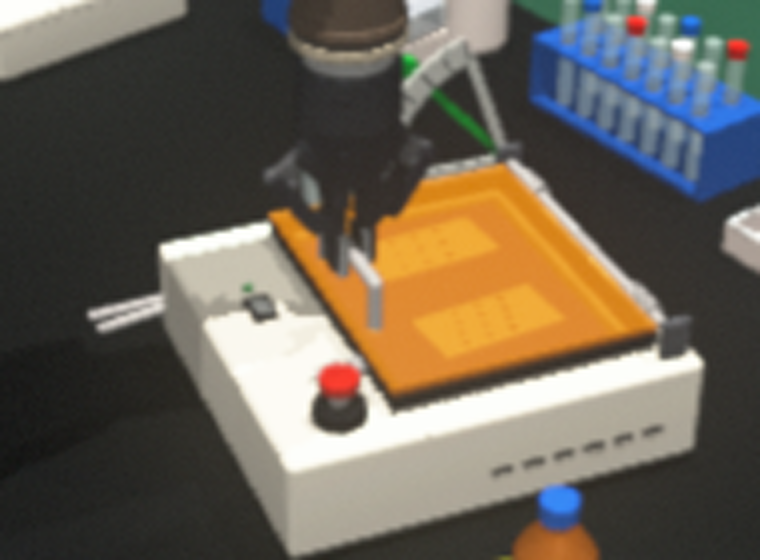

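Gripped: the opening is about 9 mm on the 11 mm bar. I lift along the arc to 0.3 rad first, then check.

>>> apply_moves --series "0 0 0.1 -0.4 0; 0 0 0.23 -0.97 0; 0 0 0.52 -1.94 0; 0 0 0.85 -2.88 0; 0 0 1.22 -3.81 0; 0 0 1.65 -4.72 0; 0 0 2.12 -5.6 0; 0 0 2.12 -5.6 0; 0 0 2.12 -5.6 0"

```text
time: 5.48
eef_pos: [0.5864, -0.0585, 0.3646]
eef_rot: [0.784, 0.62, -0.001, -0.001]
contact_force: [-4.8, 1.7, -7.7]
finger_gap: 0.097
```

Run:
```python
from cell import r
from h import *
s=r.state();print(s["time"],s["eef_pos"],s["contact_force"],s["finger_gap"]*85.4)
a=snap(r,"side")["image"][130:290,200:390]
cv2.imwrite("pics/s5.png",cv2.resize(a,None,fx=4,fy=3.75,interpolation=2))
cv2.imwrite("pics/w5.png",snap(r,"wrist")["image"])
```

```text
5.4833 [ 0.58644326 -0.05850383  0.36463264] [-4.7818349   1.66030063 -7.68328495] 8.290483067222562
```

View pics/s5.png

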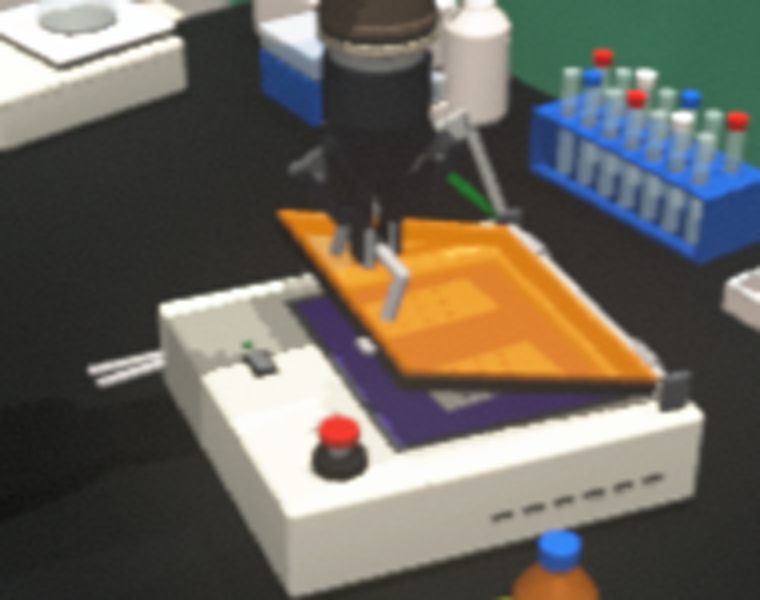

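View pics/w5.png

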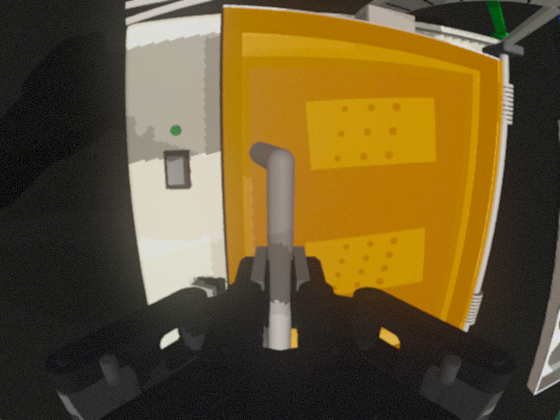

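The shield is swinging up cleanly, the bar sits in the pads, and the plunger is up. I continue to about 0.8 rad.

>>> apply_moves --series "0 0 0.51 -0.86 0; 0 0 1.06 -1.7 0; 0 0 1.66 -2.5 0; 0 0 2.29 -3.28 0; 0 0 2.97 -4.02 0; 0 0 3.68 -4.73 0; 0 0 4.42 -5.4 0; 0 0 5.2 -6.04 0; 0 0 6 -6.63 0; 0 0 6.84 -7.19 0; 0 0 6.84 -7.19 0; 0 0 6.84 -7.19 0"

```text
time: 6.58
eef_pos: [0.6525, -0.0744, 0.4401]
eef_rot: [0.784, 0.62, -0.001, -0.001]
contact_force: [-18.9, 3.4, 12.1]
finger_gap: 0.101
```

Run:
```python
from cell import r
from h import *
s=r.state();print(s["time"],s["eef_pos"],s["contact_force"],s["finger_gap"]*85.4)
for n,(x0,y0,x1,y1) in {"scene":(180,150,340,290),"side":(200,110,390,290)}.items():
    a=snap(r,n)["image"][y0:y1,x0:x1]
    cv2.imwrite(f"pics/{n}6.png",cv2.resize(a,None,fx=4,fy=4 if n=="scene" else 3.3,interpolation=2))
cv2.imwrite("pics/w6.png",snap(r,"wrist")["image"])
```

```text
6.5833 [ 0.65253135 -0.07443701  0.44005632] [-18.9350842    3.4325868   12.09177585] 8.643760222612311
```

View pics/scene6.png

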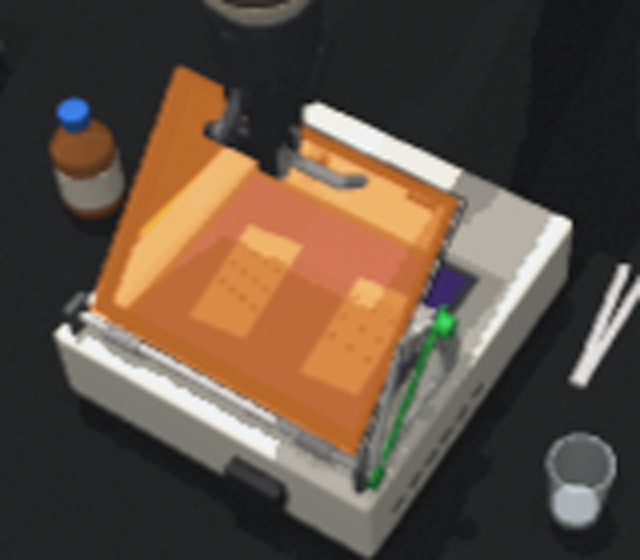

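View pics/side6.png

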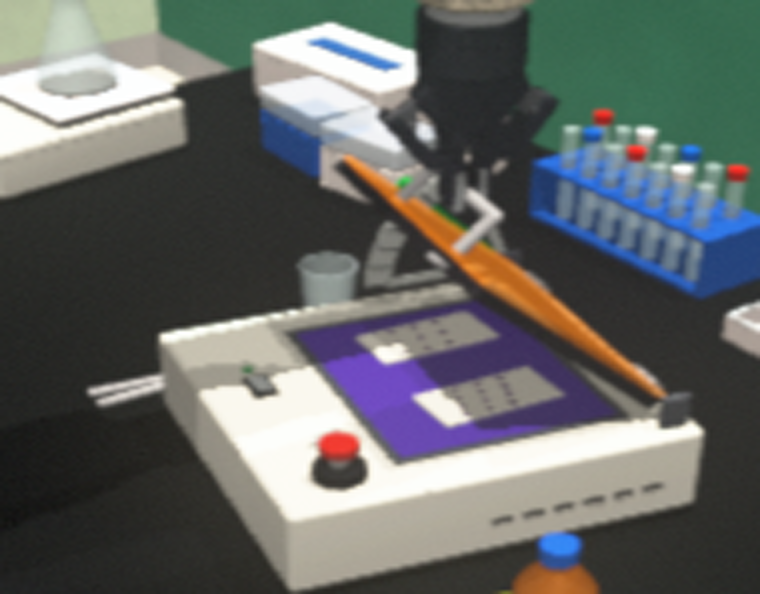

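View pics/w6.png

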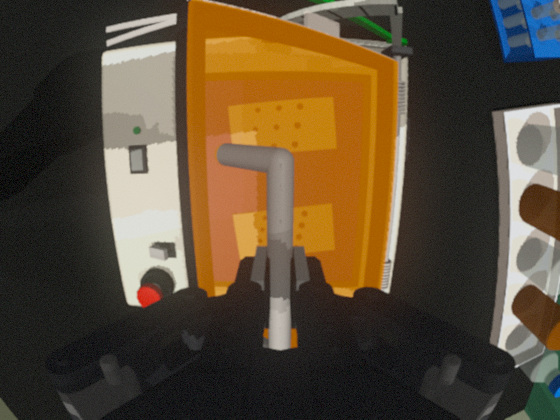

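The wrist view shows the bar between the pads, and the side view shows the shield up with plates and plunger undisturbed. I triangulate the shield's front-left corner (scene crop (463,197), side crop (343,157)) against the index arm.

Run:
```python
from cell import r
from h import *
sc,sd,w=[snap(r,n) for n in["scene","side","wrist"]]
ex=np.array([.973,-.230,0]);ey=np.array([.23,.973,0]);ez=np.array([0,0,1.])
bar0=np.array([.5657,-.0547,.154]); O=bar0+.056*ex-.154*ez; H=O+.140*ex+.112*ez
def rep(n,X,res):
    v=X-H; print(n,np.round([v@ex,v@ey,v@ez],4),"rad",np.hypot(v@ex,v@ez),"ang",np.arctan2(v@ez,-v@ex),res)
rep("frontleft corner",*tri((sc,180+463/4,150+198/4),(sd,200+343/4,110+156/3.3)))
rep("knob",*tri((sc,180+445/4,150+322/4),(sd,200+405/4,110+182/3.3)))
# plane-ray: viewer plane y = const. corner at ey=+.124, knob y = ?
def ony(d,u,v,yv):
    o,q=ray(d,u,v); k=(yv-(o-H)@ey)/(q@ey); return o+k*q
rep("corner scene ray",ony(sc,180+463/4,150+198/4,.124),0)
rep("corner side ray",ony(sd,200+343/4,110+156/3.3,.124),0)
for y in(.145,.15,.155): rep("knob scene %g"%y,ony(sc,180+445/4,150+322/4,y),0)
for nm,d,x0,y0 in(("sc",sc,310,190),("sd",sd,280,130)):
    c=d["image"][y0-35 if nm=="sc" else y0:y0+50 if nm!="sc" else y0+90, x0-60:x0+40]
    cv2.imwrite(f"pics/z7{nm}.png",cv2.resize(c,None,fx=6 if nm!='sc' else 4.7,fy=6 if nm!='sc' else 4.7,interpolation=2))
```

```text
frontleft corner [-0.1486  0.1288  0.1511] rad 0.21191367941917466 ang 0.793997292151177 [0.6, 0.6]
knob [-0.0833  0.1554  0.0985] rad 0.1290165511775923 ang 0.8689748197364062 [1.2, 1.2]
corner scene ray [-0.1581  0.124   0.1383] rad 0.2100984449444859 ang 0.7186885863405397 0
corner side ray [-0.1498  0.124   0.1532] rad 0.2142973164850259 ang 0.7966772763623955 0
knob scene 0.145 [-0.0992  0.145   0.0695] rad 0.12114812419287058 ang 0.61079998463193 0
knob scene 0.15 [-0.0906  0.15    0.0841] rad 0.12365303875911952 ang 0.7482936204529047 0
knob scene 0.155 [-0.082   0.155   0.0988] rad 0.12837962807196648 ang 0.8779973120558189 0
```

View pics/z7sc.png

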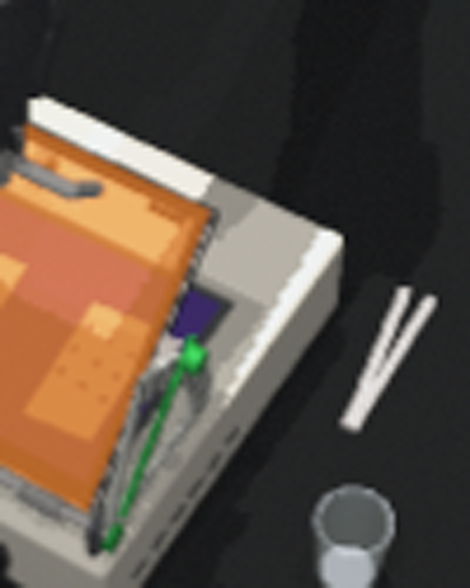

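View pics/z7sd.png

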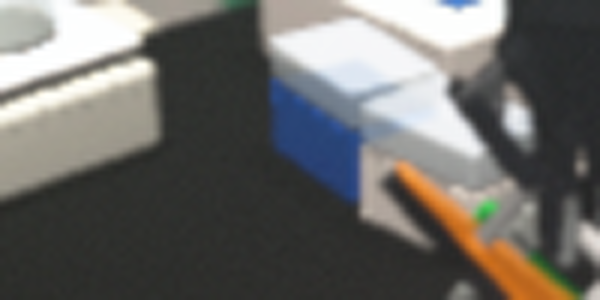

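Kinematics put the shield at about 0.80 and the corner at 0.79. The index reads 0.845–0.87 against a 0.85 maximum. I cross-check with the two lines' directions in the scene view, in the planes where they lie.

Run:
```python
from cell import r
from h import *
sc=snap(r,"scene")
ex=np.array([.973,-.230,0]);ey=np.array([.23,.973,0]);ez=np.array([0,0,1.])
H=np.array([.5657,-.0547,.154])+.196*ex-.042*ez
# plane through camera containing an image line, cut with viewer x-z plane -> direction
def ang(p,q):
    o,a=ray(sc,*p);_,b=ray(sc,*q);n=np.cross(a,b);d=np.cross(n,ey);d/=np.linalg.norm(d)
    if d@ez<0:d=-d
    return np.arctan2(d@ez,-d@ex)
m=mask(sc["image"],(45,90,30),(80,255,255));m[:220]=0;m[275:]=0;m[:,:265]=0;m[:,300:]=0
ys,xs=np.where(m>0);print(len(xs),xs.min(),xs.max(),ys.min(),ys.max())
sel=(ys>238)&(ys<264);vx,vy,x0,y0=cv2.fitLine(np.c_[xs,ys][sel].astype(np.float32),cv2.DIST_HUBER,0,.01,.01).ravel()
print("arm",vx,vy,ang((x0-10*vx,y0-10*vy),(x0+10*vx,y0+10*vy)))
# orange boundary, left edge of the shield
o=mask(sc["image"],(5,120,120),(25,255,255));pts=[]
for v in range(206,258):
    c=np.where(o[v,:300]>0)[0]; pts.append((c.max(),v))
pts=np.array(pts,np.float32);vx,vy,x0,y0=cv2.fitLine(pts,cv2.DIST_HUBER,0,.01,.01).ravel()
print("edge",vx,vy,ang((x0-20*vx,y0-20*vy),(x0+20*vx,y0+20*vy)),np.abs((pts-[x0,y0])@[-vy,vx]).max())
```

```text
106 271 293 226 271
arm 0.3583338 -0.9335935 0.8626663065798881
edge 0.38009486 -0.9249475 0.7762236198590851 1.2355347
```

Every check puts the index about 0.05–0.07 above the shield. I raise it about 0.05 rad and ease the radial load of about 20 N by going slightly outward.

>>> apply_moves --series "0 0 0.15 -0.15 0; 0 0 0.3 -0.3 0; 0 0 0.5 -0.45 0; 0 0 0.65 -0.6 0; 0 0 0.65 -0.65 0; 0 0 0.65 -0.65 0; 0 0 0.65 -0.65 0; 0 0 0.65 -0.65 0; 0 0 0.65 -0.65 0"

```text
time: 7.68
eef_pos: [0.659, -0.0759, 0.4442]
eef_rot: [0.784, 0.62, -0.001, -0.001]
contact_force: [-11.8, 2.6, 0.7]
finger_gap: 0.101
```

Run:
```python
from cell import r
from h import *
s=r.state();print(s["time"],s["eef_pos"],s["contact_force"],s["finger_gap"]*85.4,np.abs(s["qvel"]).max())
sc,sd=[snap(r,n) for n in["scene","side"]]
ex=np.array([.973,-.230,0]);ey=np.array([.23,.973,0]);ez=np.array([0,0,1.])
d=s["eef_pos"]-[.5666,-.0538,.3096]
a,b=.196-d@ex,.042+d[2];print("kin",np.hypot(a,b),np.arctan2(b,a)-.2111)
def ang(p,q):
    o,a=ray(sc,*p);_,b=ray(sc,*q);n=np.cross(a,b);d=np.cross(n,ey)
    if d@ez<0:d=-d
    return np.arctan2(d@ez,-d@ex)
m=mask(sc["image"],(45,90,30),(80,255,255));m[:238]=0;m[265:]=0;m[:,:265]=0;m[:,300:]=0
ys,xs=np.where(m>0)
vx,vy,x0,y0=cv2.fitLine(np.c_[xs,ys].astype(np.float32),cv2.DIST_HUBER,0,.01,.01).ravel();print("arm",ang((x0,y0),(x0+10*vx,y0+10*vy)))
o=mask(sc["image"],(5,120,120),(25,255,255))
pts=np.array([(np.where(o[v,:300]>0)[0].max(),v) for v in range(206,258)],np.float32)
vx,vy,x0,y0=cv2.fitLine(pts,cv2.DIST_HUBER,0,.01,.01).ravel();print("edge",ang((x0,y0),(x0+10*vx,y0+10*vy)))
cv2.imwrite("pics/sc8.png",cv2.resize(sc["image"][140:290,180:340],None,fx=4,fy=4,interpolation=2))
cv2.imwrite("pics/sd8.png",cv2.resize(sd["image"][110:290,200:390],None,fx=4,fy=3.3,interpolation=2))
```

```text
7.6833 [ 0.65897877 -0.0759397   0.44419331] [-11.8187068    2.59508009   0.71944347] 8.593605678930603 0.0010105102892136754
kin 0.20344755841441925 0.840068536349651
arm 0.8563006665928854
edge 0.8173274527246933
```

View pics/sc8.png

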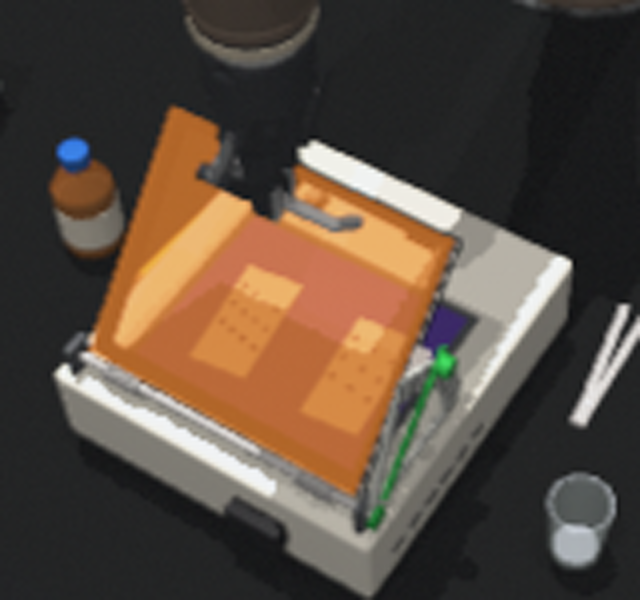

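View pics/sd8.png

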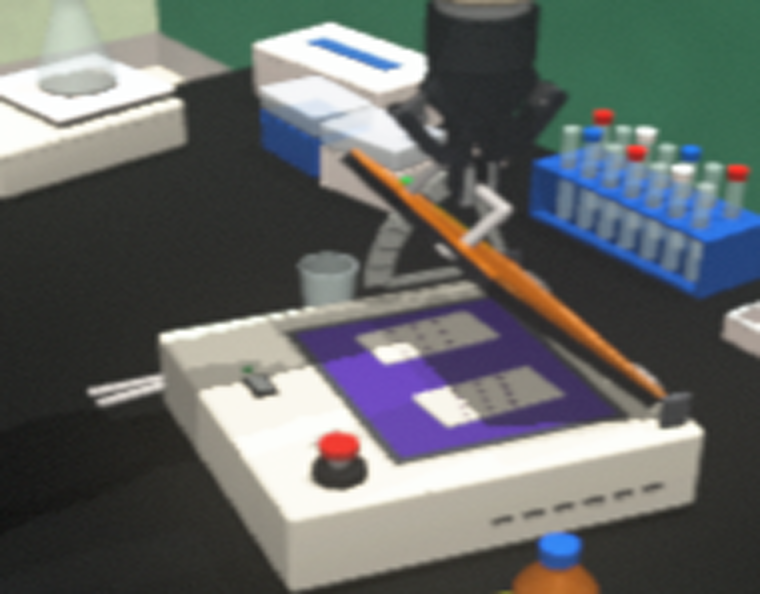

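The shield is within about 0.01–0.04 rad below the index arm, so I nudge it a hair upward and settle.

>>> apply_moves --series "0 0 0.1 -0.1 0; 0 0 0.2 -0.15 0; 0 0 0.2 -0.15 0; 0 0 0.2 -0.15 0; 0 0 0.2 -0.15 0; 0 0 0.2 -0.15 0; 0 0 0.2 -0.15 0; 0 0 0.2 -0.15 0"

```text
time: 8.45
eef_pos: [0.6612, -0.0765, 0.4461]
eef_rot: [0.784, 0.62, -0.001, -0.0]
contact_force: [-9.1, 1.0, 1.4]
finger_gap: 0.102
```

Run:
```python
from cell import r
import numpy as np
s=r.state();print(s["time"],s["eef_pos"],s["contact_force"],s["finger_gap"]*85.4,np.abs(s["qvel"]).max())
ex=np.array([.973,-.230,0]);d=s["eef_pos"]-[.5666,-.0538,.3096]
a,b=.196-d@ex,.042+d[2];print("kin",np.hypot(a,b),np.arctan2(b,a)-.2111)
print(r.finish_job())
```

```text
8.45 [ 0.6612412  -0.07648293  0.44609457] [-9.08833303  1.04362972  1.43214614] 8.749853753272292 0.0011443071837209861
kin 0.20396425998520237 0.8545976348159261
the job is handed in; nothing more can be done
None
```

I pressed the plunger to its stop and let it up, then gripped the shield's bar and lifted the shield to the index arm. I handed the job in at 8.45 s, still holding it; no verdict is reported.

- **Plunger:** it pressed back with about 23 N at the bottom, against about 9 N from its spring alone, so it was on its stop. The catch was seen drawn back, and the head was up again in every later side view.
- **Shield angle:** the gripper's position puts the shield at about 0.855 rad. The index arm measured 0.845 to 0.87 rad, and its stated maximum is 0.85.
- **Disagreement in the angle checks:** the scene-image edge line read about 0.02 rad lower than the gripper's position (0.817 against 0.840). That comparison was made before the last upward nudge of about 0.015 rad, and I took no image after the nudge. By either measure the shield is within about 0.04 rad of the arm; the limit is 0.07.
- **At hand-in:** the arm was still, the bar was in the pads (opening about 9 mm), and the outside force on the tool was about 9 N.
- **Everything else:** in the pictures before the nudge, the plates, index arm, forceps, beaker and reagent bottle looked unmoved. The flask, tank and pencil were not checked at the end.

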